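# Open the bayonet lid of the tilted drying canister

### The job

Open the drying canister so that its cartridge can be changed: turn the orange lid counter-clockwise (seen looking down onto the lid) until its lugs stand in the slots at the green marks, then lift it straight out along the canister's tilted axis without forcing it. Set the lid down gently, not dropped, in the steel tray so that it stands flat in it with the bar up, and let go. Leave the beaker, the amber bottle and the carton where they are.

Things in the scene. Friction and masses are not known exactly. Their poses are not given: they have to be found in the camera images.
- canister: White round canister, 92 mm diameter, 115 mm long, on a grey stand fixed to the desk (base 170 x 124 mm). Its axis leans 30 degrees from vertical, the mouth facing up and towards the robot. Origin: centre of the top face of the aluminium collar (100 mm diameter) round the mouth, 150 mm above the desk; z = axis, outward; x = up the slope, away from the robot; y = level, to the left.
- slot (a point): Middle of one of the two slots, at the collar's top face, 36 mm from the axis along the canister's +x; the other is at -x; axes as the canister's. Slots are 44 degrees wide in an inward ledge 6 mm thick with a 62 mm opening; a green mark on the collar shows each. Stops under the ledge halt the lid about 2 degrees counter-clockwise past the slots' middle.
- lid: Orange bayonet lid, 0.15 to 0.31 kg: disc 84 mm diameter, 7 mm thick, grip bar on top, black 59 mm plug 13 mm deep below. Origin: centre of the disc's underside; z out through the bar, x along bar and lugs. Seated, origin and z coincide with the canister's (play 1.5 mm sideways, 2 mm axially). Starts locked, x 46 to 66 degrees clockwise of the canister's x; turns with light friction.
- lid_bar (a point): On the lid's axis, 29 mm above the disc's underside: a good place to grip the bar. The straight bar is 64 mm long along the lid's x, 14 mm thick along its y, and stands from 7 to 39 mm above the disc's underside. Axes as the lid's.
- lid_lug (a point): Outer end of one of the two lugs, 37 mm from the lid's axis along its +x (the other is at -x), under the ends of the bar; 12 mm wide, 8 to 13 mm below the disc. The lid comes free when its x axis is within about 11 degrees of the canister's x, either way round. Set down flat it stands on plug and lugs, its origin 13 mm above what is under it.
- tray: Shallow square steel tray, 138 x 138 mm outside, on a black rubber pad; walls 5 mm thick, their tops 26 mm above the desk; inner floor 15 mm above the desk; fixed to the desk; origin: centre of its underside, z up.
- beaker: Clear glass beaker, 55 mm diameter, 70 mm tall; a bystander; origin: centre of its underside.
- amber_bottle: Amber bottle with a grey cap, 56 mm diameter, 108 mm tall; a bystander; origin: centre of its underside.
- carton: Small white carton with a green stripe, 65 x 95 x 55 mm; a bystander; origin: centre of its underside.
There are look-alikes about, which are no part of the job. Of the things that look like the lid, the largest one is meant.

How it is judged:
On the way, in this order (a step that is already met when the one before it is completed fails the run):
1. the lid, still seated, is turned until its lugs stand in the slots (within 12 degrees) (angle between the x axis of lid and the x axis of canister, either way round below 0.21 rad and z of lid in the frame of canister below 0.007 m and angle between the z axis of lid and the z axis of canister, either way round below 0.15 rad), for 0.1 s.
2. the lid is lifted 20 mm clear along the canister's axis, not tilted more than 15 degrees to it (z of lid in the frame of canister above 0.02 m and angle between the z axis of lid and the z axis of canister, either way round below 0.26 rad and x of lid in the frame of canister between -0.03 and 0.03 m), for 0.05 s.
At the end, for the whole second after the job is handed in: The lid stands flat (within 4 degrees, bar up) on the floor of the steel tray, within 45 mm of its middle, at rest and released (horizontal distance between lid and tray below 0.045 m and z of lid in the frame of tray between 0.0245 and 0.0315 m and angle between lid's own z axis and vertical below 0.07 rad and linear speed of lid below 0.02 m/s); the robot touches nothing.
It fails at once if the lid is dropped: out of the fingers and moving faster than 0.5 m/s (contact force between the fingers and lid below 0.05 N and linear speed of lid above 0.5 m/s).
It fails at once if the lid is forced: more than 60 N between lid and canister (contact force between lid and canister above 60 N).
It fails at once if the beaker is moved by more than 25 mm (distance of beaker from where it was at the start of the episode above 0.025 m).
It fails at once if the amber bottle is moved by more than 25 mm (distance of amber_bottle from where it was at the start of the episode above 0.025 m).
It fails at once if the carton is moved by more than 25 mm (distance of carton from where it was at the start of the episode above 0.025 m).
It also fails if it takes over 45 s, if anything falls off the work surface, if the arm or the gripper's body presses on something with over 40 N, if the wrist force passes 120 N, or if a joint passes its speed limit or range.

### The arm

A 7-joint arm with a two-finger parallel gripper is mounted at the origin on a cart in front of the work surface, level with it; the furniture and walls round the work are solid. World frame = base frame: x ahead of the robot, y to its left, z up, the work surface at z = 0. Lengths are in m, angles in rad, forces in N, time in s.
With the tool pointing down it reaches from about 0.4 to 0.85 m from the base axis. Payload 10.4 kg.
Tool frame: the origin (TCP) lies at the very end of the fingers, on their centre line; the grasp point (between the pads) lies 19 mm behind it; z points along the fingers, y is the line along which they close (so a half turn about z gives the same grasp; the last joint's range is limited). The gripper opens to 87 mm and grips with 3 to 60 N. Pads are 19 mm wide; open, the fingers measure 117 mm over their backs; the gripper's body (75 mm by 190 mm) begins 51 mm behind the grasp point.
Start: joints at [1.083, 0.332, -0.065, 1.46, 0.022, 1.35, -0.088], TCP at [0.28, -0.559, 0.186] pointing down, gripper open.
Joint ranges: [-2.6, 2.6], [-0.5, 2.12], [-1.47, 1.34], [0.16, 2.42], [-1.27, 4.41], [0.06, 2.06], [-2.6, 2.6]. Speed limits (rad/s): [2.22, 2.22, 2.79, 2.79, 3.14, 3.14, 3.14].

### API

Orientations are given as a unit quaternion [x, y, z, w].
In Python, from bench import r gives the robot as it stands.
- The arm moves only by the shell command python3 -m crank 'ROWS' [FORCE]. ROWS is JSON, a list that holds one entry, the list of rows, each a list of 5 numbers: the shift along the tool's x, y, z in mm, then the turn about the tool's z in degrees, then the opening, from -1 (shut) to 1 (fully open). A call has 1 to 20 rows; each row is the pose to reach, as a shift and turn from the pose commanded when the call began, along the tool's axes at that moment; what a row does not reach only later rows make up. A row lasts 1/10 s, in which the tool goes at most 50 mm and 8.59 degrees, less where a joint would pass 70% of its speed; a pose out of reach is approached as far as the arm can. A call with a gripper value outside its range is refused whole. The fingers move at their own pace and stop on an object; FORCE is the grip in N (left out, the last holds). Time passes only in rows, so rows that repeat a pose let the fingers close. It gives the time, the measured TCP pose, the force, the opening and the grip force at its end, in the units of the state.
- r.read_state(): the state, without advancing time (a new reading comes with each control period).
- r.camera(name): name is "side" or "top"; returns a dict with "image" (400x640x3 uint8, red, green, blue), "vfov" (degrees; the focal length in pixels is half the picture's height over the tangent of half this angle, whatever the lens; pixels are square), "cx", "cy" (the principal point, pixels), "eye" and "attitude" of the camera in the world. Camera axes: x right, y down, z forward; pixel columns grow to the right and rows downward; lengths in m; the calibration is good to about 2 mm. A picture is of the moment at which its call begins. There is no depth.
- r.close_job(): hands the job in; it is judged then, once.
The state is a dict: "time": time; "joint_positions": joint angles; "joint_vel": joint speeds; "joint_torque": joint torques, N m; "ee_pos": TCP position; "eef_rot": TCP orientation; "ft_force": force on the tool from outside, world axes, zero at the start; "torque": the same for the moment, N m; "width": finger opening in m; "grip_force": force on a finger pad.
Only numpy, scipy, OpenCV 4.12 (cv2) and the standard library are available. Lean on these libraries where they do the work, as an engineer would, in place of code of your own. Each camera call takes 0.05 s, during which the arm holds its last target. There are 200 camera calls.

## Working session

There is one attempt and no reset: what is moved stays moved. The work goes in short steps, Python scripts to look and compute and a shell command to move; the robot and the scene stay as the last step left them, time stands still between calls to the robot, and variables do not carry over. Pictures are saved under pics/ and viewed, at most 12 in all, crops included, and the job is handed in when it is done.

```bash
mkdir -p pics; ls; python3 - <<'E'
from bench import r
import cv2
for n in("side","top"):
    c=r.camera(n); cv2.imwrite(f"pics/{n}0.png",c["image"][:,:,::-1]); print(n,{k:v for k,v in c.items() if k!="image"})
print(r.read_state())
E
```

```text
pics
side {'vfov': 47.30790645441764, 'cx': 322.6685229543221, 'cy': 198.96200815902716, 'eye': array([0.10848086, 0.60443697, 0.83763452]), 'attitude': array([-0.29142833,  0.87238849, -0.37419923,  0.11824887])}
top {'vfov': 54.53586488757375, 'cx': 317.68526577265766, 'cy': 189.96158976902015, 'eye': array([ 0.39209187, -0.01114561,  0.95168159]), 'attitude': array([-0.6989386 ,  0.71096706, -0.05536806,  0.05426837])}
{'time': 0.1, 'joint_positions': array([ 1.08340005,  0.33282058, -0.0647211 ,  1.46085133,  0.0215701 ,
        1.34990355, -0.08849044]), 'joint_vel': array([ 0.00190449, -0.00188671,  0.00022146, -0.00178758,  0.00091402,
        0.00101434,  0.00027509]), 'joint_torque': array([ 1.86486563e-03, -6.24544859e+01,  2.49498646e-02, -3.90713131e+01,
       -6.14448264e-02,  3.66628706e-02,  1.57198078e-04]), 'ee_pos': array([ 0.2799901 , -0.55833446,  0.18552901]), 'eef_rot': array([ 9.73111832e-01,  2.30332254e-01, -1.59112342e-04, -6.24554766e-04]), 'ft_force': array([-0.00849434, -0.42763824, -0.08958458]), 'torque': array([ 0.02642183,  0.04281786, -0.01070399]), 'grip_force': 0.0, 'width': 0.08666057765854275}
```

View pics/side0.png

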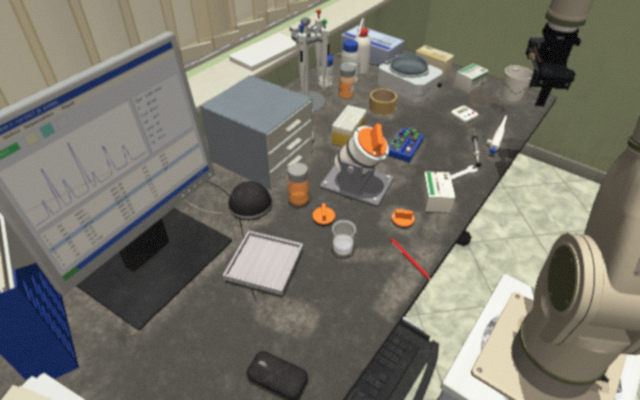

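View pics/top0.png

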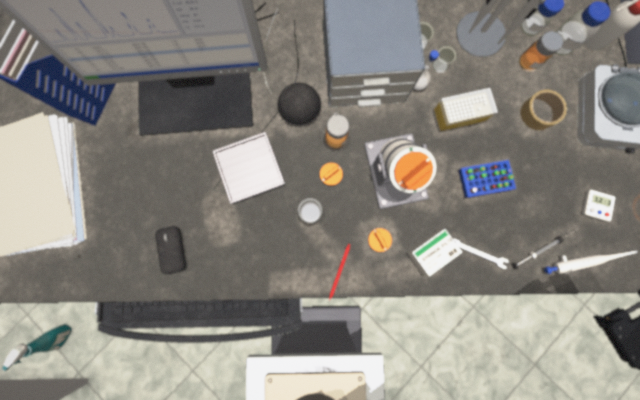

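Side view: the lid is on the canister at (371,142), with small orange look-alikes at (324,214) and (403,217). In the top view the lid is at (413,172) and the look-alikes at (331,174) and (380,240). The one on the canister is largest and seated, so it fits. The tray is at (264,262) in the side view and (248,167) in the top view. I'll enlarge to confirm.

```bash
python3 - <<'E'
import cv2,numpy as np
a=cv2.imread("pics/side0.png")[115:215,310:410]; b=cv2.imread("pics/top0.png")[120:220,360:460]
cv2.imwrite("pics/crop0.png",np.hstack([cv2.resize(i,(400,400),interpolation=cv2.INTER_CUBIC) for i in(a,b)]))
E
```

```text
(no output)
```

View pics/crop0.png

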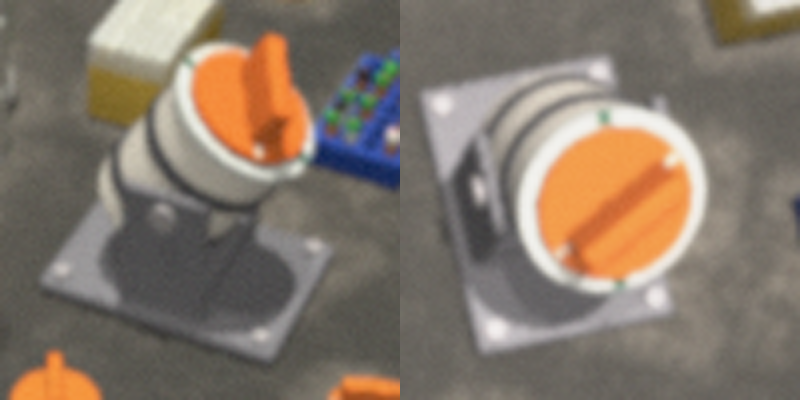

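The crop confirms the large orange lid on the canister. The green marks are at side (357.3,130.5) and (386.5,154.3), and at top (411,149.3) and (415,191). The bar end dots are at top (401.3,183) and (428,160).

```bash
cat > h.py <<'E'
import numpy as np
from scipy.spatial.transform import Rotation as R
def ray(c,p):
    f=200/np.tan(np.radians(c["vfov"]/2))
    d=R.from_quat(c["attitude"]).apply([(p[0]-c["cx"])/f,(p[1]-c["cy"])/f,1.]); return np.array(c["eye"]),d/np.linalg.norm(d)
def tri(rs):
    A=sum(np.eye(3)-np.outer(d,d) for e,d in rs); b=sum((np.eye(3)-np.outer(d,d))@e for e,d in rs); return np.linalg.solve(A,b)
def onz(c,p,z): e,d=ray(c,p); return e+d*(z-e[2])/d[2]
def onp(c,p,o,n): e,d=ray(c,p); return e+d*((o-e)@n)/(d@n)
E
python3 - <<'E'
from bench import r
from h import *
import cv2
S=r.camera("side");T=r.camera("top")
U=tri([ray(S,(357.3,130.5)),ray(T,(411,149.3))]);L=tri([ray(S,(386.5,154.3)),ray(T,(415,191))])
print("marks",U,L,np.linalg.norm(U-L))
d=U-L;yaw=np.arctan2(d[1],d[0]);print("yaw",np.degrees(yaw),"tilt",np.degrees(np.arcsin(d[2]/np.linalg.norm(d))))
C=(U+L)/2
xc=np.array([np.cos(yaw)*np.cos(np.pi/6),np.sin(yaw)*np.cos(np.pi/6),.5]);yc=np.array([-np.sin(yaw),np.cos(yaw),0]);zc=np.cross(xc,yc)
print("C",C)
# base plate yaw from top image corners
for p in [(365.5,142),(412,134),(427,198.5),(380.5,208)]: print("plate",onz(T,p,.008).round(3))
a=onp(T,(401.3,183),C+zc*.007,zc)-C;b=onp(T,(428,160),C+zc*.007,zc)-C
for v in(a,b):print("dot",v@xc,v@yc)
v=b-a;print("lid ang",np.degrees(np.arctan2(v@yc,v@xc)))
im=T["image"].astype(int)
for n,p,z in[("smallA",(331,174),.02),("smallB",(380,240),.02),("beaker",(310,210),.07),("bottle",(338,125),.108),("carton",(437,252),.055)]:print(n,onz(T,p,z).round(3))
sub=T["image"][120:215,200:300];m=((sub.min(2)>135)).astype(np.uint8)
c=max(cv2.findContours(m,0,2)[0],key=cv2.contourArea);q=cv2.boxPoints(cv2.minAreaRect(c))+[200,120]
for p in q:print("tray",p,onz(T,p,.026).round(3))
print("traymid",np.mean([onz(T,p,.026) for p in q],0))
E
```

```text
marks [ 0.59554041 -0.2077871   0.17241333] [ 0.51476541 -0.22322905  0.12621138] 0.09432748356250972
yaw 10.82278818440694 tilt 29.327679960702433
C [ 0.55515291 -0.21550807  0.14931236]
plate [ 0.66  -0.136  0.008]
plate [ 0.678 -0.254  0.008]
plate [ 0.514 -0.282  0.008]
plate [ 0.492 -0.167  0.008]
dot -0.018949334384563612 0.029810730432475306
dot 0.019566930259565577 -0.031153893552385802
lid ang -57.71609854864221
smallA [ 0.577 -0.047  0.02 ]
smallB [ 0.415 -0.16   0.02 ]
beaker [0.484 0.005 0.07 ]
bottle [ 0.672 -0.062  0.108]
carton [ 0.384 -0.284  0.055]
tray [209.92700958 150.29926491] [0.64  0.249 0.026]
tray [265.48905182 130.09489632] [0.689 0.113 0.026]
tray [284.99269867 183.72993469] [0.554 0.065 0.026]
tray [229.43065643 203.93430328] [0.507 0.199 0.026]
traymid [0.59725504 0.15630922 0.026     ]
```

```bash
cat >> h.py <<'E'
YAW=10.3
C=np.array([.555,-.2155,.150]); ex=np.array([np.cos(np.radians(YAW)),np.sin(np.radians(YAW)),0]); ey=np.array([-ex[1],ex[0],0])
ZC=-.5*ex+np.array([0,0,np.sqrt(.75)]); P=C+.029*ZC
def go(s,pos,yaw):
    q=R.from_quat(s["eef_rot"]); M=q.as_matrix(); y0=np.degrees(np.arctan2(M[1,0],M[0,0]))
    print("t",s["time"],"pos",s["ee_pos"].round(4),"yaw",round(y0,1),"zaxis",M[:,2].round(3),"F",s["ft_force"].round(1),"w",round(s["width"],4),"g",round(s["grip_force"],1),"| shift",(M.T@(np.array(pos)-s["ee_pos"])*1000).round(1),"turn",round((y0-yaw+180)%360-180,1))
E
python3 -c "
from bench import r
from h import *
print(P);go(r.read_state(),P+[0,0,.075],-51.3)"
```

```text
[ 0.54073367 -0.21809263  0.17511474]
t 0.2 pos [ 0.2801 -0.5585  0.1858] yaw 26.6 zaxis [-0.     0.001 -1.   ] F [-1.2 -0.3  0.7] w 0.0868 g 0.0 | shift [ 385.6 -187.5  -64.2] turn 77.9
```

```bash
python3 -m crank '[[[0,0,-40,0,1],[40,-20,-64,8,0.5],[80,-40,-64,16,0],[120,-60,-64,24,-0.2],[160,-80,-64,32,-0.2],[200,-100,-64,40,-0.2],[240,-120,-64,48,-0.2],[280,-140,-64,56,-0.2],[320,-160,-64,64,-0.2],[360,-180,-64,72,-0.2],[386,-187,-64,78,-0.2],[386,-187,-64,78,-0.2],[386,-187,-64,78,-0.2],[386,-187,-64,78,-0.2],[386,-187,-64,78,-0.2]]]' 10
python3 -c "
from bench import r
from h import *
import cv2
go(r.read_state(),P+[0,0,.0],-51.3)
a=r.camera('side')['image'][60:210,280:430];b=r.camera('top')['image'][95:245,340:490]
cv2.imwrite('pics/c1.png',np.hstack([cv2.resize(i,(400,400),interpolation=cv2.INTER_CUBIC) for i in(a,b)])[:,:,::-1])"
```

```text
time: 1.7
ee_pos: [0.5407, -0.2199, 0.2503]
eef_rot: [0.901, -0.434, 0.0, 0.0]
ft_force: [-0.2, 0.1, 0.7]
width: 0.0349
grip_force: 0.0
t 1.7 pos [ 0.5407 -0.2199  0.2503] yaw -51.4 zaxis [-0.    -0.001 -1.   ] F [-0.2  0.1  0.7] w 0.0349 g 0.0 | shift [-1.4 -1.2 75.2] turn -0.1
```

View pics/c1.png

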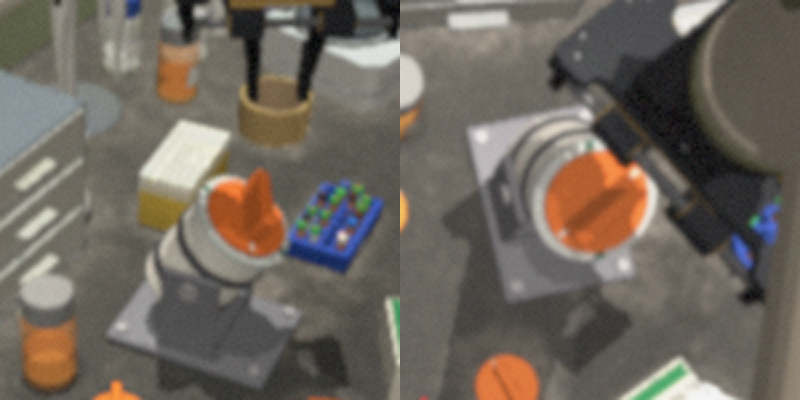

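The open fingers hang above the lid and the canister and lid are unmoved. Their jaw line runs across the bar as planned, so I descend.

```bash
python3 -m crank '[[[-1.5,-1,15,0,-0.2],[-1.5,-1,30,0,-0.2],[-1.5,-1,40,0,-0.2],[-1.5,-1,48,0,-0.2],[-1.5,-1,55,0,-0.2],[-1.5,-1,60,0,-0.2],[-1.5,-1,64,0,-0.2],[-1.5,-1,68,0,-0.2],[-1.5,-1,71,0,-0.2],[-1.5,-1,74,0,-0.2],[-1.5,-1,76,0,-0.2],[-1.5,-1,76,0,-0.2]]]'
python3 -c "
from bench import r
from h import *
import cv2
go(r.read_state(),P+[0,0,.0],-51.3)
a=r.camera('side')['image'][90:190,310:410];b=r.camera('top')['image'][120:220,360:460]
cv2.imwrite('pics/c2.png',np.hstack([cv2.resize(i,(400,400),interpolation=cv2.INTER_CUBIC) for i in(a,b)])[:,:,::-1])"
```

```text
time: 3.0
ee_pos: [0.5411, -0.2167, 0.174]
eef_rot: [0.901, -0.433, -0.0, 0.0]
ft_force: [0.3, -0.6, 0.7]
width: 0.0351
grip_force: 0.0
t 3.0 pos [ 0.5411 -0.2167  0.174 ] yaw -51.4 zaxis [-0.  0. -1.] F [ 0.3 -0.6  0.7] w 0.0351 g 0.0 | shift [ 0.8  1.2 -1.1] turn -0.1
```

View pics/c2.png

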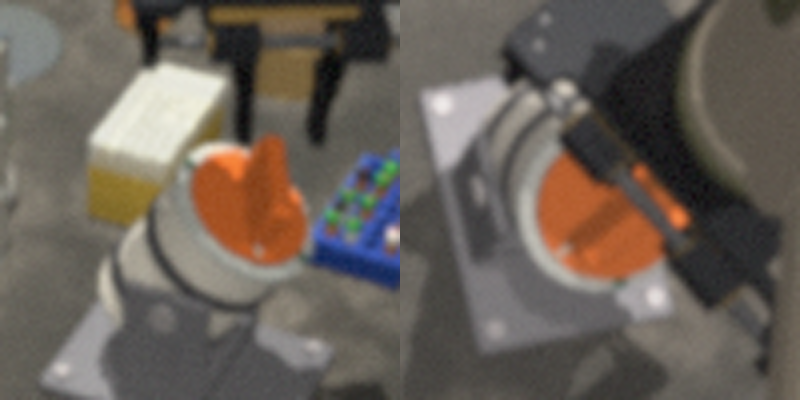

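```bash
cat >> h.py <<'E'
def proj(c,X):
    f=200/np.tan(np.radians(c["vfov"]/2)); v=R.from_quat(c["attitude"]).inv().apply(np.array(X)-c["eye"]); return np.array([c["cx"]+f*v[0]/v[2],c["cy"]+f*v[1]/v[2]])
E
python3 -c "
from bench import r
from h import *
s=r.read_state();S=r.camera('side');T=r.camera('top')
M=R.from_quat(s['eef_rot']).as_matrix();e=s['ee_pos']
for k in(-.0175,0,.0175):
  X=e+M[:,1]*k;print(k,'side crop',(proj(S,X)-[310,90])*4,'top crop',(proj(T,X)-[360,120])*4+[400,0])
print('P',(proj(S,P)-[310,90])*4,(proj(T,P)-[360,120])*4+[400,0])
for a in(-58,122):
  d=.032*(np.cos(np.radians(a))*(ex*.866+[0,0,.5])+np.sin(np.radians(a))*ey)
  X=C+ZC*.039+d;print('bar top end',a,(proj(S,X)-[310,90])*4,(proj(T,X)-[360,120])*4+[400,0])
"
```

```text
-0.0175 side crop [242.34258145 184.27486933] top crop [605.56975042 193.74458885]
0 side crop [270.7068426  183.96865786] top crop [628.43187284 219.63546352]
0.0175 side crop [299.04183085 183.66276241] top crop [651.41446877 245.66277192]
P [272.7912527  182.31118184] [631.52066402 220.43821767]
bar top end -58 [276.82511427 132.38045854] [688.51877369 184.77008275]
bar top end 122 [286.93371698 214.68700742] [588.64856322 268.04829484]
```

The side view shows fingertips ending near crop (245,140) and (318,145), but the TCP should project near row 184. I'll compare with the start picture and enlarge.

```bash
python3 -c "
from bench import r
from h import *
import cv2
S=r.camera('side');T=r.camera('top')
print('start TCP side px',proj(S,[.28,-.5585,.1858]),'c1',(proj(S,[.5407,-.2199,.2503])-[280,60])*2.667)
e=r.read_state()['ee_pos']
for h in(0,.03,.07,.12):print(h,(proj(S,e+[0,0,h])-[340,90])*6,(proj(T,e+[0,0,h])-[390,140])*6+[400,0])
a=S['image'][90:157,340:407];b=T['image'][140:207,390:457]
s0=cv2.imread('pics/side0.png')[40:140,500:600,::-1]
cv2.imwrite('pics/c3.png',np.hstack([cv2.resize(i,(400,400),interpolation=cv2.INTER_CUBIC) for i in(a,s0)])[:,:,::-1])"
```

```text
start TCP side px [531.03983059 107.39231185] c1 [271.20673106 130.71371194]
0 [226.05692333 275.88028047] [562.68741912 209.41078781]
0.03 [233.15710444 214.89511779] [585.91556715 191.72490327]
0.07 [243.05108363 129.91335173] [619.85134747 165.88624012]
0.12 [256.15976897  17.31970157] [667.87552001 129.32069174]
```

View pics/c3.png

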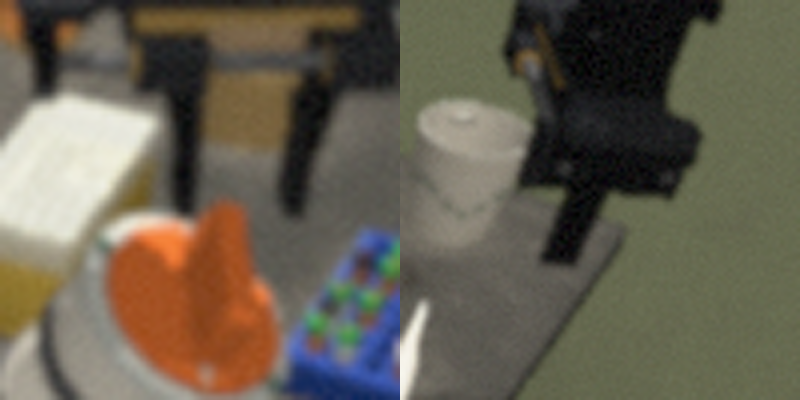

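```bash
python3 -c "
from bench import r
from h import *
import cv2
S=r.camera('side');T=r.camera('top')
y=np.array([.448,-.894,0]);e=np.array([.28,-.5585,.1858])
for h in (0,.03):
 for k in(-.05,0,.05):print(h,k,'side crop',(proj(S,e+y*k+[0,0,h])-[500,40])*4+[400,0],'top crop',(proj(T,e+y*k+[0,0,h])-[540,280])*4)
a=cv2.imread('pics/top0.png')[280:380,540:640];b=cv2.imread('pics/side0.png')[40:140,500:600]
cv2.imwrite('pics/c4.png',cv2.convertScaleAbs(np.hstack([cv2.resize(i,(400,400),interpolation=cv2.INTER_CUBIC) for i in(a,b)]),alpha=2.5))"
```

```text
0 -0.05 side crop [535.94784008 311.58610633] top crop [173.15253578 150.92669814]
0 0 side crop [524.15932238 269.56924741] top crop [260.8279896  100.51987081]
0 0.05 side crop [513.04866682 229.96843764] top crop [347.65779423  50.5992285 ]
0.03 -0.05 side crop [551.81490529 271.22175693] top crop [217.66353184 162.16028513]
0.03 0 side crop [539.34143835 229.68293893] top crop [308.76777155 109.59627757]
0.03 0.05 side crop [527.59744588 190.57339803] top crop [398.95685791  57.56028196]
```

View pics/c4.png

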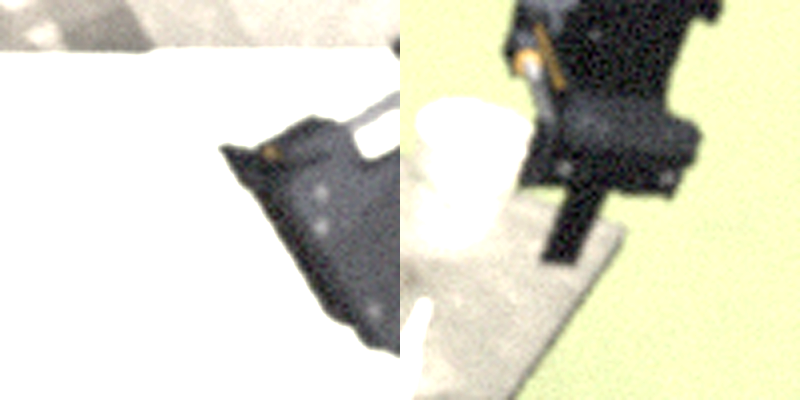

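The picture shows the fingertips about 31–33 mm above the reported TCP, along the tool axis, in both views: start-view tip at crop top (222,150) and side (558,262). So the fingers are still above the bar. I'll trust the images and go lower with care.

```bash
python3 -m crank '[[[0,1,5,0,-0.2],[0,1,10,0,-0.2],[0,1,14,0,-0.2],[0,1,18,0,-0.2],[0,1,21,0,-0.2],[0,1,24,0,-0.2],[0,1,24,0,-0.2]]]'
python3 -c "
from bench import r
from h import *
import cv2
s=r.read_state();go(s,P+[0,0,-.031],-51.3)
S=r.camera('side')
M=R.from_quat(s['eef_rot']).as_matrix()
for h in(.025,.035):
 for k in(-.025,.025):print(h,k,(proj(S,s['ee_pos']+M[:,1]*k+[0,0,h])-[340,90])*6)
a=S['image'][90:157,340:407];b=r.camera('top')['image'][120:220,360:460]
cv2.imwrite('pics/c5.png',np.hstack([cv2.resize(i,(400,400),interpolation=cv2.INTER_CUBIC) for i in(a,b)])[:,:,::-1])"
```

```text
time: 4.1
ee_pos: [0.5403, -0.2173, 0.1498]
eef_rot: [0.901, -0.433, -0.0, 0.0]
ft_force: [0.1, 0.3, 0.3]
width: 0.0348
grip_force: 0.0
t 4.1 pos [ 0.5403 -0.2173  0.1498] yaw -51.4 zaxis [-0.001  0.    -1.   ] F [0.1 0.3 0.3] w 0.0348 g 0.0 | shift [0.9 0.1 5.7] turn -0.1
0.025 -0.025 [168.22535141 276.11124978]
0.025 0.025 [289.7681598  274.75927405]
0.035 -0.025 [170.20604006 256.01468301]
0.035 0.025 [292.49977732 254.68388041]
```

View pics/c5.png

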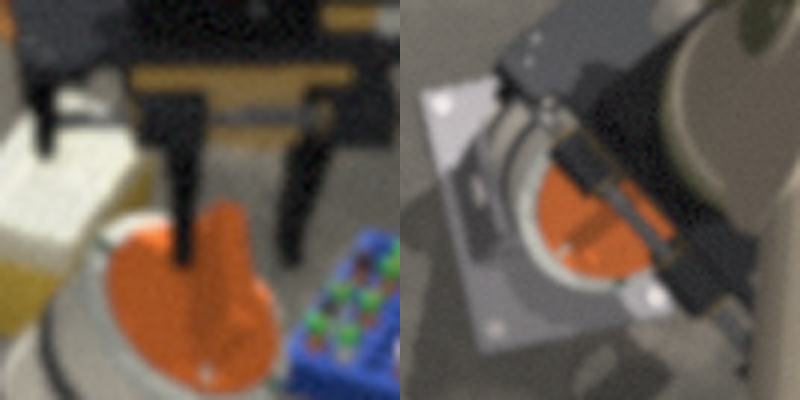

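The fingers now straddle the bar: the left tip is at (183,265) and the right at (290,262), on either side of the bar at (230,270). Next I turn counter-clockwise while closing in gradually.

```bash
python3 -m crank '[[[0.5,0,3,0,-0.2],[1,0,5,0,-0.25],[1,0,5,-5,-0.3],[1,0,5,-10,-0.3],[1,0,5,-15,-0.3],[1,0,5,-20,-0.3],[1,0,5,-25,-0.35],[1,0,5,-30,-0.35],[1,0,5,-35,-0.35],[1,0,5,-40,-0.4],[1,0,5,-45,-0.4],[1,0,5,-50,-0.4],[1,0,5,-50,-0.4]]]' 8
python3 -c "
from bench import r
from h import *
go(r.read_state(),P+[0,0,-.030],10.3)"
```

```text
time: 5.5
ee_pos: [0.5382, -0.2204, 0.1458]
eef_rot: [1.0, -0.012, -0.002, 0.001]
ft_force: [-15.0, -2.2, 11.9]
width: 0.0268
grip_force: 13.9
t 5.5 pos [ 0.5382 -0.2204  0.1458] yaw -1.4 zaxis [-0.005 -0.002 -1.   ] F [-15.   -2.2  11.9] w 0.0268 g 13.9 | shift [ 2.5 -2.3  0.7] turn -11.7
```

```bash
python3 -m crank '[[[1,-1,-3,0,-0.4],[1,-1,-3,-4,-0.4],[1,-1,-3,-8,-0.42],[1,-1,-3,-12,-0.45],[1,-1,-3,-12,-0.45]]]' 6
python3 -c "
from bench import r
from h import *
go(r.read_state(),P+[0,0,-.030],10.3)"
```

```text
time: 6.0
ee_pos: [0.5372, -0.2215, 0.1475]
eef_rot: [0.996, 0.091, -0.004, 0.001]
ft_force: [-18.3, -8.7, 7.9]
width: 0.0262
grip_force: 14.3
t 6.0 pos [ 0.5372 -0.2215  0.1475] yaw 10.5 zaxis [-0.009 -0.003 -1.   ] F [-18.3  -8.7   7.9] w 0.0262 g 14.3 | shift [ 4.2 -2.7  2.3] turn 0.2
```

```bash
python3 -m crank '[[[-2,1,0,0,-0.45],[-4,2,0,0,-0.45],[-5,2,0,-4,-0.48],[-5,2,0,-8,-0.5],[-5,2,0,-8,-0.5]]]' 6
python3 -c "
from bench import r
from h import *
import cv2
go(r.read_state(),P+[0,0,-.030],10.3)
a=r.camera('side')['image'][90:190,310:410];b=r.camera('top')['image'][120:220,360:460]
cv2.imwrite('pics/c6.png',np.hstack([cv2.resize(i,(400,400),interpolation=cv2.INTER_CUBIC) for i in(a,b)])[:,:,::-1])"
```

```text
time: 6.5
ee_pos: [0.536, -0.2233, 0.1483]
eef_rot: [0.987, 0.161, -0.001, 0.001]
ft_force: [-5.0, -6.2, 2.7]
width: 0.024
grip_force: 9.2
t 6.5 pos [ 0.536  -0.2233  0.1483] yaw 18.6 zaxis [-0.002 -0.003 -1.   ] F [-5.  -6.2  2.7] w 0.024 g 9.2 | shift [ 6.1 -3.4  3.1] turn 8.3
```

View pics/c6.png

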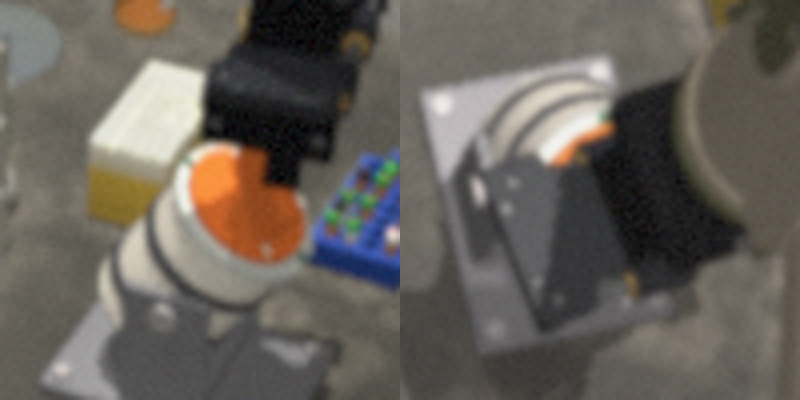

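```bash
cat >> h.py <<'E'
XC=ex*np.sqrt(.75)+np.array([0,0,.5])
def lidang(c,p):
    v=onp(c,p,C+ZC*.007,ZC)-C; return round(v@XC,4),round(v@ey,4),"lid angle",round((np.degrees(np.arctan2(v@ey,v@XC))+90)%180-90,1)
def dot(c):
    import cv2
    p=proj(c,C+ZC*.007); x0,y0=(p-20).astype(int); im=c["image"][y0:y0+40,x0:x0+40].astype(int)
    out=[]
    for j in range(40):
        for i in range(40):
            w=onp(c,(x0+i,y0+j),C+ZC*.007,ZC)-C; q=np.hypot(w@XC,w@ey)
            if .031<q<.0395: out.append((im[j,i,2]-.35*im[j,i,0],x0+i,y0+j))
    out.sort(reverse=True); o=np.array(out[:8]); return o[:, :].round(0).tolist()
E
python3 -c "
from bench import r
from h import *
S=r.camera('side')
print(lidang(S,(374.75,152.75)),lidang(S,(376.75,152.5)))
print(dot(S))"
```

```text
(np.float64(-0.02), np.float64(0.0317), 'lid angle', np.float64(-57.8)) (np.float64(-0.0238), np.float64(0.0261), 'lid angle', np.float64(-47.7))
[[72.0, 385.0, 140.0], [61.0, 386.0, 149.0], [60.0, 385.0, 141.0], [57.0, 368.0, 128.0], [55.0, 384.0, 139.0], [55.0, 385.0, 151.0], [54.0, 386.0, 148.0], [52.0, 386.0, 143.0]]
```

```bash
cat >> h.py <<'E'
def prof(c,rad=.0355):
    # blue/red along the dot circle; pale dots give maxima
    import cv2
    A=np.arange(-180,180,5); X=np.array([proj(c,C+ZC*.007+rad*(np.cos(np.radians(a))*XC+np.sin(np.radians(a))*ey)) for a in A],np.float32)
    v=cv2.remap(cv2.GaussianBlur(c["image"],(3,3),0),X[None,:,0],X[None,:,1],cv2.INTER_LINEAR)[0].astype(int)
    return [(int(a),int(q[0]),int(q[1]),int(q[2])) for a,q in zip(A,v)]
E
python3 -c "
from bench import r
from h import *
import cv2
S=r.camera('side')
print('now',prof(S)); o=dict(S);o['image']=cv2.imread('pics/side0.png')[:,:,::-1].copy();print('start',prof(o))"
```

```text
now [(-180, 158, 96, 65), (-175, 157, 97, 68), (-170, 156, 97, 69), (-165, 155, 98, 71), (-160, 154, 100, 74), (-155, 152, 100, 74), (-150, 150, 99, 73), (-145, 150, 98, 72), (-140, 151, 101, 75), (-135, 155, 107, 82), (-130, 160, 114, 91), (-125, 157, 111, 87), (-120, 142, 94, 70), (-115, 120, 72, 49), (-110, 88, 48, 28), (-105, 55, 28, 17), (-100, 32, 19, 15), (-95, 20, 15, 15), (-90, 16, 12, 13), (-85, 25, 16, 15), (-80, 54, 30, 19), (-75, 93, 47, 22), (-70, 126, 62, 27), (-65, 142, 71, 31), (-60, 144, 72, 31), (-55, 145, 73, 32), (-50, 154, 81, 41), (-45, 174, 100, 62), (-40, 202, 125, 83), (-35, 227, 141, 88), (-30, 241, 147, 80), (-25, 246, 148, 72), (-20, 248, 149, 68), (-15, 249, 148, 65), (-10, 249, 148, 64), (-5, 249, 147, 63), (0, 249, 147, 63), (5, 249, 147, 63), (10, 249, 147, 63), (15, 249, 147, 63), (20, 248, 147, 62), (25, 248, 146, 62), (30, 248, 146, 62), (35, 248, 145, 62), (40, 245, 140, 60), (45, 235, 127, 54), (50, 217, 111, 48), (55, 203, 101, 44), (60, 197, 97, 42), (65, 195, 96, 41), (70, 193, 95, 41), (75, 188, 92, 41), (80, 181, 89, 38), (85, 176, 86, 36), 
[... 1171 characters left out ...]
 61), (10, 245, 140, 61), (15, 245, 139, 59), (20, 245, 139, 59), (25, 245, 139, 60), (30, 245, 140, 60), (35, 245, 140, 60), (40, 245, 140, 60), (45, 245, 140, 60), (50, 245, 140, 60), (55, 245, 139, 60), (60, 244, 139, 59), (65, 245, 139, 60), (70, 245, 139, 60), (75, 244, 138, 60), (80, 244, 137, 59), (85, 244, 136, 57), (90, 244, 138, 58), (95, 244, 137, 59), (100, 243, 136, 58), (105, 239, 132, 58), (110, 230, 133, 72), (115, 217, 146, 102), (120, 207, 156, 124), (125, 189, 134, 102), (130, 173, 103, 64), (135, 164, 84, 41), (140, 160, 79, 34), (145, 165, 82, 35), (150, 183, 91, 40), (155, 209, 105, 46), (160, 226, 116, 51), (165, 234, 125, 56), (170, 240, 133, 62), (175, 240, 140, 71)]
```

The lid dot moved only from 120° to 130°, so the lid is at about -50°. The left finger must have slid over the low end of the bar. I'll raise, realign with the bar, go deeper and close before turning.

```bash
python3 -m crank '[[[0,0,-10,0,-0.3],[0,0,-22,0,-0.2],[0,0,-22,8,-0.2],[0,0,-22,16,-0.2],[0,0,-22,24,-0.2],[0,0,-22,32,-0.2],[0,0,-22,40,-0.2],[0,0,-22,48,-0.2],[0,0,-22,56,-0.25],[0,0,-22,62,-0.25],[0,0,-22,62,-0.25]]]' 6
python3 -c "
from bench import r
from h import *
go(r.read_state(),P+[0,0,-.035],-43.7);print(lidang(r.camera('side'),(376.75,152.5)))"
```

```text
time: 7.8
ee_pos: [0.5383, -0.2195, 0.1712]
eef_rot: [0.929, -0.37, 0.001, -0.0]
ft_force: [-0.9, 0.4, 0.1]
width: 0.0328
grip_force: 0.0
t 7.8 pos [ 0.5383 -0.2195  0.1712] yaw -43.4 zaxis [ 0.001 -0.    -1.   ] F [-0.9  0.4  0.1] w 0.0328 g 0.0 | shift [ 0.8 -2.7 31.1] turn 0.3
(np.float64(-0.0238), np.float64(0.0261), 'lid angle', np.float64(-47.7))
```

```bash
python3 -m crank '[[[1,-2.5,8,0,-0.25],[1,-2.5,14,0,-0.25],[1,-2.5,18,0,-0.25],[1,-2.5,22,0,-0.25],[1,-2.5,25,0,-0.25],[1,-2.5,28,0,-0.25],[1,-2.5,30,0,-0.25],[1,-2.5,30,0,-0.25]]]' 6
python3 -c "
from bench import r
from h import *
go(r.read_state(),P+[0,0,-.035],-43.7)"
```

```text
time: 8.65
ee_pos: [0.5399, -0.2189, 0.14]
eef_rot: [0.929, -0.369, -0.0, 0.0]
ft_force: [0.5, -0.6, -0.6]
width: 0.0326
grip_force: 0.0
t 8.65 pos [ 0.5399 -0.2189  0.14  ] yaw -43.4 zaxis [-0.  0. -1.] F [ 0.5 -0.6 -0.6] w 0.0326 g 0.0 | shift [ 0.  -1.1 -0.1] turn 0.3
```

No contact at depth. Now I close gently.

```bash
python3 -m crank '[[[0,0,0,0,-0.4],[0,0,0,0,-0.5],[0,0,0,0,-0.6],[0,0,0,0,-0.7],[0,0,0,0,-0.7]]]' 5
python3 -c "
from bench import r
from h import *
go(r.read_state(),P+[0,0,-.035],-43.7)"
```

```text
time: 9.15
ee_pos: [0.5402, -0.2189, 0.1404]
eef_rot: [0.929, -0.369, 0.0, -0.0]
ft_force: [0.8, 0.1, 0.1]
width: 0.0178
grip_force: 4.5
t 9.15 pos [ 0.5402 -0.2189  0.1404] yaw -43.4 zaxis [ 0. -0. -1.] F [0.8 0.1 0.1] w 0.0178 g 4.5 | shift [-0.1 -0.9  0.2] turn 0.3
```

The grip is well centred on the bar, with width 17.8 mm and no side force. Now I turn.

```bash
python3 -m crank '[[[0,0,0,-5,-0.7],[0,0,0,-10,-0.7],[0,0,0,-15,-0.7],[0,0,0,-20,-0.7],[0,0,0,-25,-0.7],[0,0,0,-25,-0.7]]]' 5
python3 -c "
from bench import r
from h import *
go(r.read_state(),P+[0,0,-.035],10.3)
print([q for q in prof(r.camera('side')) if q[0]>=105 or q[0]<-140])"
```

```text
time: 9.75
ee_pos: [0.5393, -0.2196, 0.1404]
eef_rot: [0.987, -0.159, -0.0, 0.0]
ft_force: [-4.5, -0.6, 1.8]
width: 0.0186
grip_force: 5.4
t 9.75 pos [ 0.5393 -0.2196  0.1404] yaw -18.3 zaxis [-0.001 -0.001 -1.   ] F [-4.5 -0.6  1.8] w 0.0186 g 5.4 | shift [ 0.9 -1.9  0.3] turn -28.6
[(-180, 163, 84, 40), (-175, 162, 85, 43), (-170, 161, 85, 44), (-165, 159, 84, 47), (-160, 156, 84, 49), (-155, 154, 83, 48), (-150, 154, 83, 47), (-145, 156, 83, 45), (105, 165, 81, 34), (110, 166, 81, 34), (115, 165, 81, 34), (120, 164, 80, 35), (125, 161, 82, 39), (130, 158, 88, 52), (135, 156, 99, 71), (140, 156, 105, 79), (145, 157, 100, 69), (150, 160, 89, 51), (155, 162, 83, 39), (160, 163, 81, 37), (165, 163, 81, 36), (170, 164, 81, 36), (175, 163, 83, 38)]
```

```bash
python3 -m crank '[[[0,0,0,-5,-0.75],[-0.5,0,0,-10,-0.75],[-1,0,0,-15,-0.75],[-1,0,0,-20,-0.75],[-1,0,0,-25,-0.75],[-1,0,0,-29,-0.75],[-1,0,0,-29,-0.75],[-1,0,0,-29,-0.75]]]' 8
python3 -c "
from bench import r
from h import *
go(r.read_state(),P+[0,0,-.035],10.3)
print([q for q in prof(r.camera('side')) if q[0]>=120 or q[0]<-140])"
```

```text
time: 10.6
ee_pos: [0.5392, -0.2191, 0.1406]
eef_rot: [0.996, 0.091, 0.0, 0.0]
ft_force: [-2.3, -1.4, 5.1]
width: 0.0205
grip_force: 9.1
t 10.6 pos [ 0.5392 -0.2191  0.1406] yaw 10.4 zaxis [ 0.001 -0.001 -1.   ] F [-2.3 -1.4  5.1] w 0.0205 g 9.1 | shift [ 1.7 -0.7  0.5] turn 0.1
[(-180, 153, 78, 37), (-175, 152, 78, 39), (-170, 149, 78, 41), (-165, 146, 77, 41), (-160, 144, 76, 41), (-155, 147, 77, 39), (-150, 155, 80, 38), (-145, 163, 82, 36), (120, 164, 81, 35), (125, 164, 81, 35), (130, 164, 80, 35), (135, 164, 80, 35), (140, 163, 81, 36), (145, 162, 84, 42), (150, 161, 92, 53), (155, 160, 102, 69), (160, 159, 104, 73), (165, 158, 97, 65), (170, 157, 89, 53), (175, 155, 82, 42)]
```

```bash
python3 -m crank '[[[0,0,0,-5,-0.8],[0,0,0,-10,-0.8],[0,0,0,-15,-0.8],[0,0,0,-18,-0.8],[0,0,0,-18,-0.8],[0,0,0,-18,-0.8]]]' 10
python3 -c "
from bench import r
from h import *
go(r.read_state(),P+[0,0,-.035],10.3)
print([q for q in prof(r.camera('side')) if q[0]>=140 or q[0]<-140])"
```

```text
time: 11.25
ee_pos: [0.5395, -0.2184, 0.1404]
eef_rot: [0.969, 0.246, 0.0, 0.0]
ft_force: [1.1, -0.8, 1.5]
width: 0.0184
grip_force: 10.3
t 11.25 pos [ 0.5395 -0.2184  0.1404] yaw 28.5 zaxis [ 0.001  0.    -1.   ] F [ 1.1 -0.8  1.5] w 0.0184 g 10.3 | shift [1.2 0.3 0.3] turn 18.2
[(-180, 156, 105, 78), (-175, 154, 101, 74), (-170, 153, 92, 61), (-165, 151, 84, 50), (-160, 149, 79, 43), (-155, 150, 77, 38), (-150, 152, 76, 34), (-145, 155, 76, 32), (140, 163, 81, 35), (145, 163, 81, 35), (150, 162, 79, 34), (155, 163, 79, 34), (160, 162, 81, 37), (165, 160, 84, 44), (170, 159, 92, 56), (175, 157, 101, 70)]
```

The lid now stands at about 0°. I turn the tool back to align with the bar and grip it.

```bash
python3 -m crank '[[[0.5,0,0,6,-0.75],[1,0,0,12,-0.75],[1,0,0,17,-0.8],[1,0,0,17,-0.9],[1,0,0,17,-1],[1,0,0,17,-1],[1,0,0,17,-1]]]' 25
python3 -c "
from bench import r
from h import *
s=r.read_state();go(s,s['ee_pos']+.01*ZC,10.3);go(s,s['ee_pos']+.05*ZC,10.3)
print([q for q in prof(r.camera('side')) if q[0]>=155 or q[0]<-155])"
```

```text
time: 12.0
ee_pos: [0.5398, -0.2179, 0.1401]
eef_rot: [0.995, 0.102, -0.0, -0.0]
ft_force: [-1.9, -0.1, 1.3]
width: 0.0141
grip_force: 24.9
t 12.0 pos [ 0.5398 -0.2179  0.1401] yaw 11.7 zaxis [-0.  0. -1.] F [-1.9 -0.1  1.3] w 0.0141 g 24.9 | shift [-5.  -0.1 -8.7] turn 1.4
t 12.0 pos [ 0.5398 -0.2179  0.1401] yaw 11.7 zaxis [-0.  0. -1.] F [-1.9 -0.1  1.3] w 0.0141 g 24.9 | shift [-25.   -0.6 -43.3] turn 1.4
[(-180, 158, 102, 71), (-175, 156, 98, 67), (-170, 155, 90, 57), (-165, 153, 84, 49), (-160, 151, 81, 46), (155, 164, 80, 35), (160, 163, 81, 36), (165, 162, 84, 41), (170, 161, 91, 52), (175, 159, 99, 65)]
```

```bash
python3 -m crank '[[[-1,0,-1.7,0,-1],[-2,0,-3.5,0,-1],[-3,0,-5.2,0,-1],[-4,0,-7,0,-1],[-5,0,-8.7,0,-1],[-5,0,-8.7,0,-1]]]' 35
python3 -c "
from bench import r
from h import *
s=r.read_state();go(s,s['ee_pos']+.05*ZC,10.3)"
```

```text
time: 12.65
ee_pos: [0.5351, -0.2191, 0.1493]
eef_rot: [0.995, 0.101, 0.0, 0.0]
ft_force: [-0.6, 1.0, -0.4]
width: 0.0136
grip_force: 34.9
t 12.65 pos [ 0.5351 -0.2191  0.1493] yaw 11.6 zaxis [ 0. -0. -1.] F [-0.6  1.  -0.4] w 0.0136 g 34.9 | shift [-25.   -0.6 -43.3] turn 1.3
```

```bash
python3 -m crank '[[[-2,0,-3.5,0,-1],[-4,0,-7,0,-1],[-6,0,-10.4,0,-1],[-9,0,-15.6,0,-1],[-12,0,-20.8,0,-1],[-15,0,-26,0,-1],[-18,0,-31,0,-1],[-21,0,-36.4,0,-1],[-25,0,-43.3,0,-1],[-25,0,-43.3,0,-1]]]' 35
python3 -c "
from bench import r
from h import *
import cv2
s=r.read_state();print(s['ft_force']);M=R.from_quat(s['eef_rot']).as_matrix();print('tray yaw opts');
go(s,[.597,.156,.26],10.3)
S=r.camera('side');T=r.camera('top')
a=S['image'][50:200,300:450];b=T['image'][95:245,340:490]
for c in (S,T):
  m=cv2.inRange(cv2.cvtColor(c['image'],cv2.COLOR_RGB2HSV),(3,150,60),(18,255,255));n,l,st,ce=cv2.connectedComponentsWithStats(m)
  print([(ce[i].round(1).tolist(),int(st[i,4])) for i in range(1,n) if st[i,4]>60])
cv2.imwrite('pics/c7.png',np.hstack([cv2.resize(i,(400,400),interpolation=cv2.INTER_CUBIC) for i in(a,b)])[:,:,::-1])"
```

```text
time: 13.65
ee_pos: [0.5106, -0.2247, 0.1935]
eef_rot: [0.995, 0.101, 0.001, 0.001]
ft_force: [-0.3, -0.3, -1.6]
width: 0.0133
grip_force: 34.9
[-0.27775364 -0.25324717 -1.6040101 ]
tray yaw opts
t 13.65 pos [ 0.5106 -0.2247  0.1935] yaw 11.6 zaxis [ 0.001 -0.001 -1.   ] F [-0.3 -0.3 -1.6] w 0.0133 g 34.9 | shift [ 161.2 -355.4  -66.7] turn 1.3
[([344.7, 90.0], 136), ([386.7, 126.8], 613), ([298.2, 193.6], 355), ([323.4, 214.9], 334), ([402.9, 217.5], 316)]
[([531.7, 56.9], 256), ([331.2, 173.2], 165), ([379.7, 239.6], 416)]
```

View pics/c7.png

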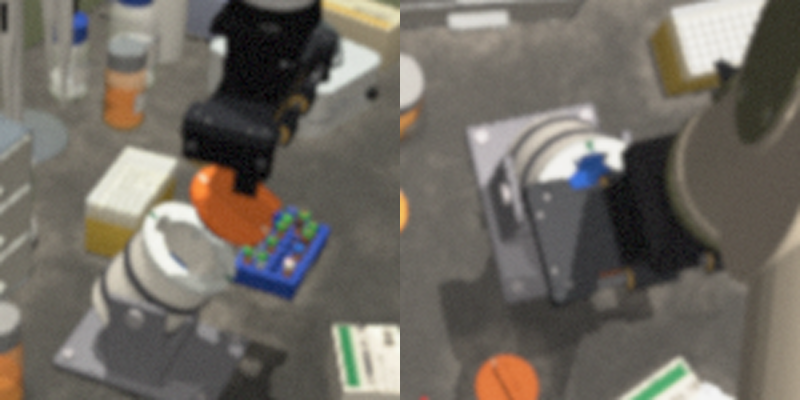

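The lid is out and the canister is open, with the lid still gripped at its tilt (side crop (230,205)). I carry it over the tray.

```bash
python3 -m crank '[[[0,0,-20,0,-1],[5,-12,-30,0,-1],[15,-40,-30,0,-1],[27,-70,-30,0,-1],[40,-105,-30,0,-1],[53,-140,-30,0,-1],[66,-175,-30,0,-1],[80,-210,-30,0,-1],[93,-245,-30,0,-1],[106,-280,-30,0,-1],[118,-310,-30,0,-1],[128,-335,-30,0,-1],[134,-350,-30,0,-1],[135,-355,-30,0,-1],[135,-355,-30,0,-1],[135,-355,-30,0,-1]]]' 35
python3 -c "
from bench import r
from h import *
go(r.read_state(),[.5715,.1507,.045],11.6)"
```

```text
time: 15.35
ee_pos: [0.5712, 0.1498, 0.2222]
eef_rot: [0.995, 0.101, -0.0, 0.0]
ft_force: [0.4, -0.2, -3.2]
width: 0.0136
grip_force: 34.9
t 15.35 pos [0.5712 0.1498 0.2222] yaw 11.6 zaxis [ 0.    -0.001 -1.   ] F [ 0.4 -0.2 -3.2] w 0.0136 g 34.9 | shift [  0.5  -0.9 177.2] turn -0.0
```

```bash
python3 -m crank '[[[0,-1,15,0,-1],[0,-1,35,0,-1],[0,-1,60,0,-1],[0,-1,85,0,-1],[0,-1,110,0,-1],[0,-1,132,0,-1],[0,-1,150,0,-1],[0,-1,163,0,-1],[0,-1,170,0,-1],[0,-1,172,0,-1],[0,-1,172,0,-1]]]' 35
python3 -c "
from bench import r
from h import *
go(r.read_state(),[.5715,.1507,.035],11.6)
S=r.camera('side');O=C+[0,0,0];L=np.array([.5715+.0154*.98,.1507+.0154*.2,.0595])
import cv2
m=cv2.inRange(cv2.cvtColor(S['image'],cv2.COLOR_RGB2HSV),(3,150,60),(18,255,255));n,l,st,ce=cv2.connectedComponentsWithStats(m)
print('predicted lid origin px',proj(S,L),[(ce[i].round(1).tolist(),st[i].tolist()) for i in range(1,n) if st[i,4]>60])"
```

```text
time: 16.45
ee_pos: [0.5713, 0.1517, 0.0505]
eef_rot: [0.995, 0.101, 0.0, -0.0]
ft_force: [-0.2, 0.2, -1.4]
width: 0.0135
grip_force: 34.9
t 16.45 pos [0.5713 0.1517 0.0505] yaw 11.6 zaxis [ 0.001  0.    -1.   ] F [-0.2  0.2 -1.4] w 0.0135 g 34.9 | shift [-0.   1.  15.5] turn 0.0
predicted lid origin px [266.45588194 250.31231141] [([323.4, 214.8], [312, 203, 23, 22, 337]), ([402.8, 217.7], [392, 210, 22, 17, 302]), ([270.9, 255.7], [252, 240, 33, 28, 505])]
```

Lower slowly to contact.

```bash
python3 -m crank '[[[0,0,4,0,-1],[0,0,8,0,-1],[0,0,11,0,-1],[0,0,13,0,-1],[0,0,14.5,0,-1],[0,0,15.5,0,-1],[0,0,15.5,0,-1]]]' 35
python3 -c "
from bench import r
from h import *
go(r.read_state(),[.5715,.1507,.035],11.6)"
```

```text
time: 17.2
ee_pos: [0.5713, 0.1518, 0.0351]
eef_rot: [0.995, 0.101, 0.0, 0.0]
ft_force: [-0.6, -0.3, 2.3]
width: 0.0135
grip_force: 34.9
t 17.2 pos [0.5713 0.1518 0.0351] yaw 11.6 zaxis [ 0.001  0.    -1.   ] F [-0.6 -0.3  2.3] w 0.0135 g 34.9 | shift [-0.1  1.1  0.1] turn 0.0
```

Light contact right at the predicted height. Now I tip the lid flat about its lug with a soft grip.

```bash
python3 -m crank '[[[0,0,0,0,-1],[0,0,0,0,-1],[2.8,0,0.7,0,-1],[5.7,0,1.6,0,-1],[8.5,0,2.6,0,-1],[11.2,0,3.8,0,-1],[13.9,0,5.2,0,-1],[16.5,0,6.5,0,-1],[16.5,0,6.5,0,-1]]]' 5
python3 -c "
from bench import r
from h import *
go(r.read_state(),[.597,.156,.022],11.6)
S=r.camera('side')
import cv2
m=cv2.inRange(cv2.cvtColor(S['image'],cv2.COLOR_RGB2HSV),(3,150,60),(18,255,255));n,l,st,ce=cv2.connectedComponentsWithStats(m)
print([(ce[i].round(1).tolist(),st[i].tolist()) for i in range(1,n) if st[i,4]>60])"
```

```text
time: 18.1
ee_pos: [0.5877, 0.1551, 0.0282]
eef_rot: [0.995, 0.101, 0.0, -0.0]
ft_force: [2.7, -0.7, 2.3]
width: 0.0139
grip_force: 5.0
t 18.1 pos [0.5877 0.1551 0.0282] yaw 11.6 zaxis [ 0.001  0.    -1.   ] F [ 2.7 -0.7  2.3] w 0.0139 g 5.0 | shift [9.2 1.  6.2] turn 0.0
[([300.9, 192.8], [291, 183, 17, 22, 228]), ([323.4, 214.8], [312, 203, 23, 22, 335]), ([402.9, 217.8], [392, 210, 22, 17, 304]), ([267.8, 259.2], [248, 243, 35, 30, 597])]
```

```bash
python3 -m crank '[[[2.5,0,1.6,0,-1],[5,0,3.2,0,-1],[7.3,0,5,0,-1],[9.5,0,6.8,0,-1],[9.5,0,7.5,0,-1],[9.5,0,7.5,0,-1]]]' 4
python3 -c "
from bench import r
from h import *
import cv2
s=r.read_state();go(s,[.597,.156,.022],11.6)
for n_ in('side','top'):
  c=r.camera(n_);m=cv2.inRange(cv2.cvtColor(c['image'],cv2.COLOR_RGB2HSV),(3,150,60),(18,255,255));n,l,st,ce=cv2.connectedComponentsWithStats(m)
  print([(ce[i].round(1).tolist(),st[i].tolist()) for i in range(1,n) if st[i,4]>60])
  # expected bounding box of a flat lid disc at tray centre
  e=np.array([proj(c,[.597+.042*np.cos(t),.156+.042*np.sin(t),.028+h]) for t in np.linspace(0,6.28,60) for h in(0,.007)]);print('flat disc bbox',e.min(0).round(1),(e.max(0)-e.min(0)).round(1))"
```

```text
time: 18.75
ee_pos: [0.5964, 0.1567, 0.0206]
eef_rot: [0.995, 0.101, -0.0, 0.0]
ft_force: [3.2, -1.3, 4.1]
width: 0.0139
grip_force: 4.0
t 18.75 pos [0.5964 0.1567 0.0206] yaw 11.6 zaxis [-0. -0. -1.] F [ 3.2 -1.3  4.1] w 0.0139 g 4.0 | shift [ 0.4  0.8 -1.4] turn 0.0
[([299.5, 193.3], [290, 183, 18, 23, 293]), ([323.4, 214.8], [312, 203, 23, 22, 336]), ([403.0, 217.7], [392, 210, 22, 17, 302]), ([265.9, 259.4], [247, 244, 35, 29, 627])]
flat disc bbox [244.2 241.6] [37.8 31.2]
[([531.6, 56.7], [522, 46, 23, 22, 259]), ([334.1, 140.7], [327, 136, 18, 9, 68]), ([330.8, 173.2], [320, 163, 22, 22, 352]), ([380.1, 239.4], [369, 229, 22, 22, 306])]
flat disc bbox [229.5 149.1] [35.2 34.5]
```

```bash
python3 -m crank '[[[0,0,1.5,0,-1],[0,0,2,0,-1],[0,0,0,0,-0.7],[0,0,0,0,-0.6],[0,0,0,0,-0.45],[0,0,0,0,-0.3],[0,0,0,0,-0.2],[0,0,0,0,-0.2]]]' 3
python3 -c "
from bench import r
from h import *
go(r.read_state(),[.597,.156,.022],11.6)"
python3 -m crank '[[[0,0,-8,0,-0.2],[0,0,-20,0,-0.2],[0,0,-40,0,-0.2],[0,0,-70,0,-0.2],[0,0,-110,0,-0.2],[0,0,-150,0,-0.2],[-30,0,-190,0,-0.2],[-70,0,-200,0,-0.2],[-110,40,-200,0,-0.2],[-150,80,-200,0,-0.2],[-150,120,-200,0,-0.2],[-150,150,-200,0,-0.2],[-150,150,-200,0,-0.2]]]'
python3 -c "
from bench import r
from h import *
import cv2
S=r.camera('side');T=r.camera('top')
a=S['image'][210:310,215:315];b=T['image'][115:215,200:300]
for c in(S,T):
  m=cv2.inRange(cv2.cvtColor(c['image'],cv2.COLOR_RGB2HSV),(3,150,60),(18,255,255));n,l,st,ce=cv2.connectedComponentsWithStats(m)
  print([(ce[i].round(1).tolist(),st[i].tolist()) for i in range(1,n) if st[i,4]>60])
cv2.imwrite('pics/c8.png',np.hstack([cv2.resize(i,(400,400),interpolation=cv2.INTER_CUBIC) for i in(a,b)])[:,:,::-1])"
```

```text
time: 19.65
ee_pos: [0.5964, 0.157, 0.0207]
eef_rot: [0.995, 0.101, -0.0, 0.0]
ft_force: [0.5, 0.3, -0.7]
width: 0.0335
grip_force: 0.0
t 19.65 pos [0.5964 0.157  0.0207] yaw 11.6 zaxis [-0. -0. -1.] F [ 0.5  0.3 -0.7] w 0.0335 g 0.0 | shift [ 0.3  1.1 -1.3] turn 0.0
time: 20.95
ee_pos: [0.48, -0.025, 0.2219]
eef_rot: [0.995, 0.098, 0.001, 0.001]
ft_force: [0.1, 0.1, -0.1]
width: 0.0348
grip_force: 0.0
[([298.2, 193.6], [289, 183, 19, 22, 350]), ([323.4, 214.8], [312, 203, 23, 22, 336]), ([402.9, 217.8], [392, 210, 22, 17, 305]), ([263.1, 257.9], [246, 243, 36, 30, 830])]
[([531.8, 56.8], [522, 46, 24, 22, 255]), ([246.7, 166.9], [231, 152, 33, 32, 777])]
```

View pics/c8.png

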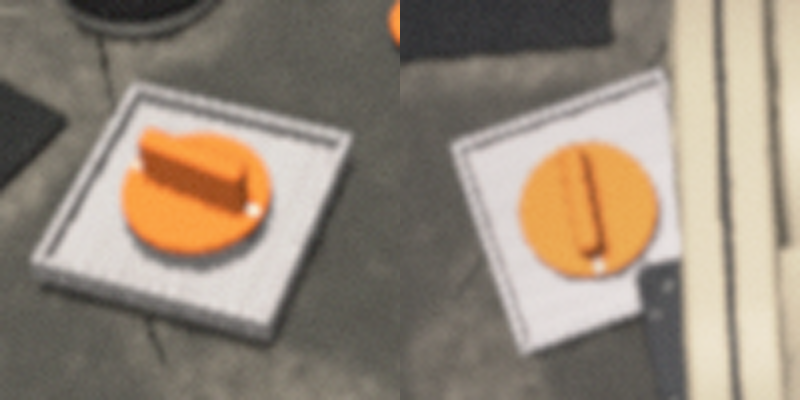

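The lid stands flat near the tray's centre with the bar up (side crop (198,195), top crop (588,210)), and the gripper is clear of everything.

```bash
python3 -c "
from bench import r
print(r.close_job())"
```

```text
the job is handed in; nothing more can be done
None
```

I turned the lid to the green marks, lifted it out along the tilted axis, set it flat in the steel tray with the bar up, released it, and handed the job in at about 21 s; no verdict came back.

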